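# Set the blank selector to the third click and start the tumbler

### The arm

A 7-joint arm with a two-finger parallel gripper is mounted at the origin on the work surface. World frame = base frame: x ahead of the robot, y to its left, z up, the work surface at z = 0. Lengths are in m, angles in rad, forces in N, time in s.
With the tool pointing down it reaches from about 0.4 to 0.85 m from the base axis. Payload 10.4 kg.
Tool frame: the origin (TCP) lies between the finger pads; the fingertips stand 19 mm ahead of it and the grasp point (between the pads) is the TCP; x points along the fingers, y is the direction in which the jaws open and shut, and the axes are right-handed (so a half turn about x gives the same grasp; the last joint's range is limited). The gripper opens to 87 mm and grips with 3 to 60 N. Pads are 19 mm wide; open, the fingers measure 117 mm over their backs; the gripper's body (75 mm by 190 mm) begins 51 mm behind the grasp point.
Start: joints at [1.174, 0.332, -0.065, 1.46, 0.022, 1.35, -0.088], TCP at [0.228, -0.582, 0.242] pointing down, gripper open.
Joint ranges: [-2.6, 2.6], [-0.5, 2.12], [-1.47, 1.34], [0.16, 2.42], [-1.27, 4.41], [0.06, 2.06], [-2.6, 2.6]. Speed limits (rad/s): [2.22, 2.22, 2.79, 2.79, 3.14, 3.14, 3.14].

### API

Orientations are given as a unit quaternion [x, y, z, w].
In Python, from bench import r gives the robot as it stands.
- The arm moves only by the tool drive_tool, never from a script. Its argument "motion" is a list of rows, each a list of 4 numbers: the shift along the tool's x, y, z in cm, then the turn about the tool's x in units of 5 degrees (1.0 is 5 degrees). In form: [[tx, ty, tz, twist], ...]. A call has 1 to 20 rows; each row is the pose to reach, as a shift and turn from the pose commanded when the call began, along the tool's axes at that moment; what a row does not reach only later rows make up. A row lasts 1/12 s, in which the tool goes at most 41.7 mm and 7.16 degrees, less where a joint would pass 70% of its speed; a pose out of reach is approached as far as the arm can. A call with a gripper value outside its range is refused whole. "grip" is the closure in counts, from 0 (fully open) to 255 (shut), set as the call begins (left out, the last holds). The fingers move at their own pace and stop on an object; "force" is the grip in N (left out, the last holds). Time passes only in rows, so rows that repeat a pose let the fingers close. It gives the time, the measured TCP pose, the force and the opening at its end, in the units of the state.
- r.read_state(): the state, without advancing time (a new reading comes with each control period).
- r.camera(name): name is "scene" or "top" or "wrist"; returns the picture (384x512x3 uint8, red, green, blue); there is no depth.
- r.calibration(name): a dict with "fx", "fy", "cx", "cy" (pixels), "dist" ([k1, k2, p1, p2, k3] as OpenCV has them; the pictures are not rectified), "xyz" and "orientation" of the camera in the world. Camera axes: x right, y up, looking along -z (the intrinsics and any distortion apply to the point x, -y, -z); pixel columns grow to the right and rows downward; lengths in m; the calibration is good to about 2 mm. A picture is of the moment at which its call begins: read the wrist's pose just before it. calibration takes no time and is no camera call; for the wrist camera it gives the pose at the moment of the call.
- r.close_job(): hands the job in, once; it reports no verdict.
The state is a dict: "time": time; "joint_positions": joint angles; "joint_vel": joint speeds; "joint_torque": joint torques, N m; "ee_pos": TCP position; "eef_rot": TCP orientation; "ft_force": force on the tool from outside, world axes, zero at the start; "torque": the same for the moment, N m; "width": finger opening in m.
Only numpy, scipy, OpenCV 4.12 (cv2) and the standard library are available. Lean on these libraries where they do the work, as an engineer would, in place of code of your own. Each camera call takes 0.05 s, during which the arm holds its last target.

### The job

The speed selector on the vibratory parts tumbler has no markings: turn its black knob anticlockwise as far as it goes, to the end stop, then set it three clicks clockwise from there. Only when it rests in the third click, press the green start button fully down and let it come back up. Leave the red stop button and the other things near the machine alone.

Things in the scene. Friction and masses are not known exactly. Their poses are not given: they have to be found in the camera images.
- tumbler: Bench tumbler bolted to the table. Origin: on the table under the centre of its green control housing (180 x 220 mm in its x, y; flat grey top 70 mm above the table). Its y axis points to the grey round bowl (176 mm across, rim 123 mm high, centre at y = +230 mm). The axes of selector and buttons stand vertical: the selector at x 0, y +50 mm, the green button at x -40, y -60 mm, the red one at x +40, y -60 mm.
- selector_grip (a point): Point on the vertical turning axis of the black knob, 102 mm above the table, half-way up its grip bar. The bar is 46 mm long, 14 mm thick, from 80 to 116 mm above the table, above a disc 46 mm across. The point's x axis runs along the bar and turns with it (the bar looks the same turned by half a turn). At the end stop it is parallel to the tumbler's x axis.
- selector (a joint): Angle of the selector in rad, growing clockwise seen from above. 0 is the anticlockwise end stop, itself a click position; the clicks are 25 degrees (0.436 rad) apart, seven of them to the clockwise end stop at 3.054. The knob snaps into the nearest click when let go; it takes about 0.08 Nm to turn from one click to the next. The third click is at 1.309.
- start_top (a point): Centre of the top of the green start button (30 mm across, pressed straight down, travel 6 mm, about 4 N to bottom it, springs back).
- start (a joint): Travel of the green button in m: 0 up, 0.006 fully down.
- stop_top (a point): Centre of the top of the red stop button, built like the green one.
- stop (a joint): Travel of the red button in m: 0 up, 0.006 fully down.
- jar: Amber jar, 70 mm across, 90 mm high, standing beyond the machine; origin at the centre of its foot. To be left alone.
- brush: Hand brush lying on the table to the right of the machine; to be left alone.
- bracket: Small aluminium angle bracket, 50 x 30 x 40 mm high, lying close to the right end of the machine; to be left alone.
- screwdriver: Screwdriver lying beyond the machine; to be left alone.

How it is judged:
By the outcome, as a careful person would: the job done as asked, in the order asked, and still so for the second after the job is handed in, with the robot touching nothing.
It also fails if it takes over 69 s, if anything falls off the work surface, if the arm or the gripper's body presses on something with over 40 N, if the wrist force passes 120 N, or if a joint passes its speed limit or range.

## Working session

There is one attempt and no reset: what is moved stays moved. The work goes in short steps, Python scripts to look and compute and a tool call to move; the robot and the scene stay as the last step left them, time stands still between calls to the robot, and variables do not carry over. Pictures are saved under pics/ and viewed, and the job is handed in when it is done.

Besides the shell and the picture viewer there is one more tool, called after ">>>" as name([rows], argument=value, ...), one row to a line, values as JSON. drive_tool: Moves the arm, as the interface text tells. Its arguments: {"type":"object","properties":{"motion":{"type":"array","items":{"type":"array","items":{"type":"number"}}},"grip":{"type":"number"},"force":{"type":"number"}},"required":["motion"]}

```bash
mkdir -p pics
python3 - <<'E'
from bench import r
import cv2
s=r.read_state()
for k in s: print(k,s[k])
for n in ["scene","top","wrist"]:
    c=r.calibration(n); print(n,c)
    cv2.imwrite(f"pics/{n}0.png",r.camera(n)[:,:,::-1])
E
```

```text
time 0.0
joint_positions [ 1.17438274  0.332904   -0.06471304  1.46094665  0.02160354  1.34989655
 -0.08847012]
joint_vel [1.17414180e-03 4.78752414e-05 8.35839756e-04 1.32821548e-03
 5.63197419e-04 1.46995027e-03 1.74668012e-03]
joint_torque [-1.23788464e-03 -6.23251891e+01  2.37160519e-02 -3.89902639e+01
 -6.13794895e-02  3.97442293e-02  1.23721024e-04]
ee_pos [ 0.22809914 -0.58149955  0.24073135]
eef_rot [-0.69466843 -0.13191902  0.69490599 -0.13091524]
ft_force [ 0.26941585 -0.65639817 -0.77418029]
torque [-0.04721116  0.03047306  0.01344288]
width 0.08720188429295979
scene {'fx': 376.6619822183284, 'fy': 376.6619822183284, 'cx': 255.36173868952795, 'cy': 192.69415167504442, 'dist': array([0.03542176, 0.        , 0.        , 0.        , 0.        ]), 'xyz': array([ 1.12610837, -0.82404728,  0.77196035]), 'orientation': array([0.40756693, 0.13862918, 0.29518713, 0.85295704])}
top {'fx': 352.1992130699551, 'fy': 352.1992130699551, 'cx': 255.09799928526212, 'cy': 189.99094151506486, 'dist': array([-0.03240212,  0.        ,  0.        ,  0.        ,  0.        ]), 'xyz': array([ 0.52250166, -0.19898648,  0.86599079]), 'orientation': array([ 0.04024379, -0.03465937, -0.70182006,  0.71037157])}
wrist {'fx': 265.98119278122147, 'fy': 265.98119278122147, 'cx': 258.4091803727342, 'cy': 191.09746024747142, 'dist': array([0.01158673, 0.        , 0.        , 0.        , 0.        ]), 'xyz': array([ 0.29773435, -0.55450179,  0.38334304]), 'orientation': array([-0.11406672,  0.07931735, -0.55804056,  0.81810041])}
```

View pics/top0.png

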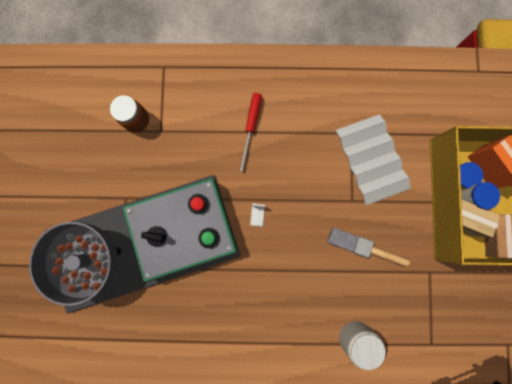

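View pics/scene0.png

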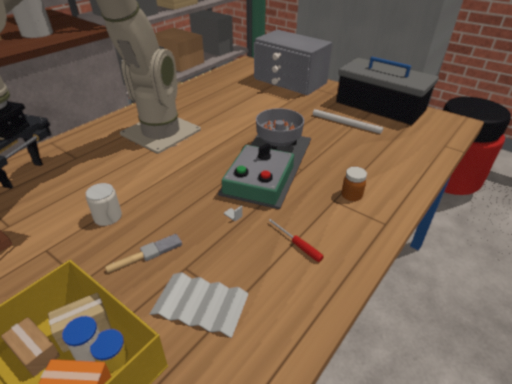

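The top view shows the red button at about (198,204), the green one at (208,238), the knob at (155,237) and the bracket at (258,215). Next I'll compute their positions.

```bash
cat > h.py <<'E'
import numpy as np, cv2
from scipy.spatial.transform import Rotation as R
def ray(c,uv):
    K=np.array([[c['fx'],0,c['cx']],[0,c['fy'],c['cy']],[0,0,1]])
    p=cv2.undistortPoints(np.array([[uv]],float),K,np.array(c['dist']))[0,0]
    return R.from_quat(c['orientation']).apply([p[0],-p[1],-1.])
def onz(c,uv,z):
    d=ray(c,uv); return c['xyz']+d*(z-c['xyz'][2])/d[2]
def px(c,P):
    q=R.from_quat(c['orientation']).inv().apply(np.array(P)-c['xyz'])
    K=np.array([[c['fx'],0,c['cx']],[0,c['fy'],c['cy']],[0,0,1]])
    return cv2.projectPoints(np.array([[q[0],-q[1],-q[2]]]),np.zeros(3),np.zeros(3),K,np.array(c['dist']))[0].ravel()
def tri(c1,u1,c2,u2):
    d1=ray(c1,u1);d2=ray(c2,u2)
    a,b=np.linalg.lstsq(np.c_[d1,-d2],c2['xyz']-c1['xyz'],rcond=None)[0]
    p,q=c1['xyz']+a*d1,c2['xyz']+b*d2
    return (p+q)/2,np.linalg.norm(p-q)
def blob(im,mask,box):
    x0,y0,x1,y1=box; m=np.zeros(mask.shape,np.uint8); m[y0:y1,x0:x1]=mask[y0:y1,x0:x1]
    n,l,s,c=cv2.connectedComponentsWithStats(m); i=1+np.argmax(s[1:,4]); return c[i],s[i]
E
python3 - <<'E'
from bench import r
from h import *
ct,cs=r.calibration('top'),r.calibration('scene')
it,is_=[cv2.imread(f'pics/{n}0.png') for n in('top','scene')]
def masks(im):
    h=cv2.cvtColor(im,cv2.COLOR_BGR2HSV);H,S,V=cv2.split(h)
    return ((H<8)|(H>172))&(S>170)&(V>90),(H>45)&(H<80)&(S>170)&(V>60),(V<60)
mt,ms=masks(it),masks(is_)
bt=(140,190,225,262); bs=(225,140,300,200)
res={}
for k,n in enumerate(['red','green']):
    bx=(185,192,212,250) if k==0 else (196,226,222,250)
    a,sa=blob(it,mt[k].astype(np.uint8),bx)
    b,sb=blob(is_,ms[k].astype(np.uint8),(258,165,275,185) if k==0 else(232,162,250,180))
    print(n,a,sa,b,sb,tri(ct,a,cs,b),onz(ct,a,.085))
    res[n]=onz(ct,a,.085)
a,sa=blob(it,mt[2].astype(np.uint8),(140,222,170,250));print('knob',a,sa,onz(ct,a,.1))
# grey top plate + housing by grey mask
h=cv2.cvtColor(it,cv2.COLOR_BGR2HSV)
for im,n,f,bx in((it,'top',4,(100,160,260,300)),(is_,'scene',4,(200,90,320,220))):
    cv2.imwrite(f'pics/{n}_z.png',cv2.resize(im[bx[1]:bx[3],bx[0]:bx[2]],None,fx=f,fy=f,interpolation=2))
E
```

```text
red [196.76190476 203.17687075] [190 197  14  14 147] [265.12244898 174.10204082] [261 171   9   7  49] (array([ 0.57371924, -0.06362009,  0.08547644]), np.float64(0.002068332206041887)) [ 0.57450708 -0.06281033  0.085     ]Traceback (most recent call last):
  File "<stdin>", line 13, in <module>
  File "h.py", line 20, in blob
    n,l,s,c=cv2.connectedComponentsWithStats(m); i=1+np.argmax(s[1:,4]); return c[i],s[i]
                                                     ~~~~~~~~~^^^^^^^^^
    return _wrapfunc(a, 'argmax', axis=axis, out=out, **kwds)
    return bound(*args, **kwds)
ValueError: attempt to get argmax of an empty sequence
```

Run:
```python
from bench import r
from h import *
ct,cs=r.calibration('top'),r.calibration('scene')
it,is_=[cv2.imread(f'pics/{n}0.png') for n in('top','scene')]
for im,n,f,bx in((it,'top',4,(100,160,260,300)),(is_,'scene',5,(200,90,320,210))):
    cv2.imwrite(f'pics/{n}_z.png',cv2.resize(im[bx[1]:bx[3],bx[0]:bx[2]],None,fx=f,fy=f,interpolation=2))
hs=[cv2.cvtColor(i,cv2.COLOR_BGR2HSV) for i in(it,is_)]
print(hs[0][238,208],hs[1][171,241],hs[0][237,155])
g=[]
for h,bx in zip(hs,((196,226,222,250),(232,162,250,180))):
    m=((h[...,0]>45)&(h[...,0]<85)&(h[...,1]>140)&(h[...,2]>60)).astype(np.uint8)
    a,s=blob(None,m,bx);print(a,s);g.append(a)
print(tri(ct,g[0],cs,g[1]),onz(ct,g[0],.085))
```

```text
[ 66 144 158] [ 67 156  93] [15 12 41]
[209.         238.91176471] [202 232  13  13 102]
[240.90697674 169.46511628] [237 167   9   6  43]
(array([ 0.49678011, -0.09122789,  0.08398979]), np.float64(0.0021983515359284625)) [ 0.49602054 -0.09213028  0.085     ]
```

View pics/top_z.png

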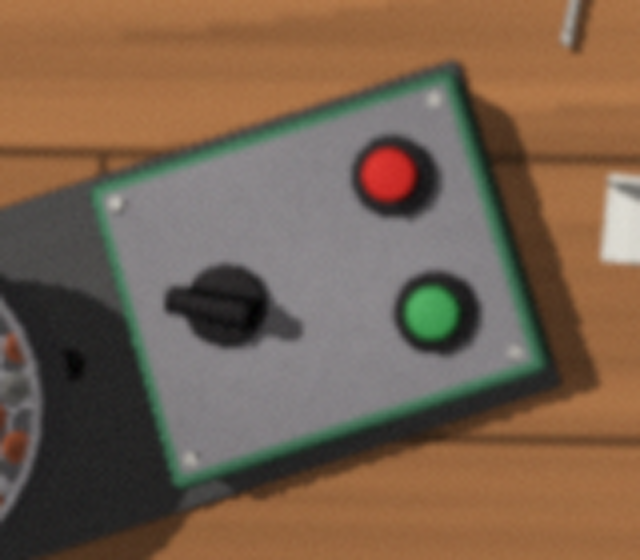

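View pics/scene_z.png

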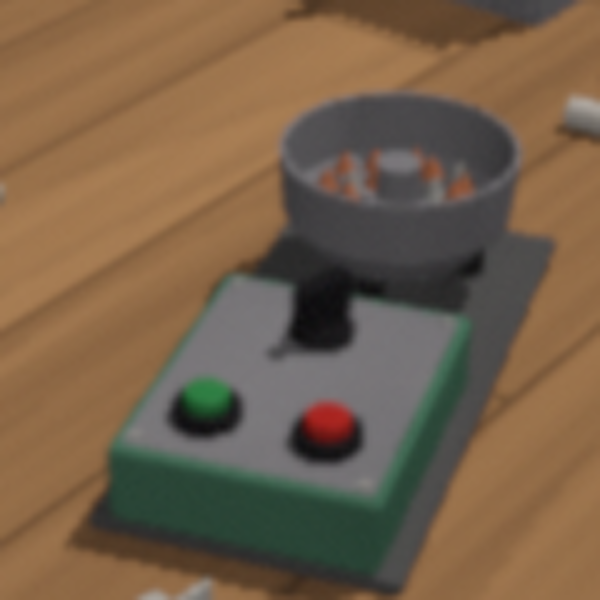

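The zooms show the plate as a clean grey quadrilateral and the bar running nearly left-right in the top view, well away from its end stop. Next I'll fit the tumbler frame and the bar yaw.

```bash
cat >> h.py <<'E'
def tumbler(ct):
    """frame from the four plate corners (z=.07) and buttons"""
    it=cv2.imread('pics/top0.png'); h=cv2.cvtColor(it,cv2.COLOR_BGR2HSV)
    m=((h[...,1]<50)&(h[...,2]>85)).astype(np.uint8)
    box=np.zeros_like(m); box[165:290,118:242]=1; m&=box
    m=cv2.morphologyEx(m,cv2.MORPH_OPEN,np.ones((3,3)))
    n,l,s,c=cv2.connectedComponentsWithStats(m); i=1+np.argmax(s[1:,4])
    cn=max(cv2.findContours((l==i).astype(np.uint8),0,1)[0],key=cv2.contourArea)
    P=np.array([onz(ct,p,.07)[:2] for p in cv2.convexHull(cn).reshape(-1,2)],np.float32)
    return cv2.minAreaRect(P)
E
python3 - <<'E'
from bench import r
from h import *
ct=r.calibration('top')
(c,sz,an)=tumbler(ct);print(c,sz,an)
r_=np.array([.5741,-.0632]);g=np.array([.4964,-.0917])
d=r_-g;print('btn yaw',np.degrees(np.arctan2(d[1],d[0])),np.hypot(*d))
# bar ends on top z .116
for z in(.116,):
  a,b=[onz(ct,(100+u/4,160+v/4),z)[:2] for u,v in((168,296),(252,310))]
  print(a,b,np.degrees(np.arctan2(*(a-b)[::-1])),np.hypot(*(a-b)),(a+b)/2)
for y in (an,an-90,an+90):
  t=np.radians(y);X=np.array([np.cos(t),np.sin(t)]);Y=np.array([-X[1],X[0]])
  print(y,'sel',c+.05*Y,'green',c-.04*X-.06*Y,'red',c+.04*X-.06*Y)
s=r.read_state();M=R.from_quat(s['eef_rot']).as_matrix();print(M)
E
```

```text
(0.5169379711151123, -0.019675754010677338) (0.16532555222511292, 0.20558741688728333) 18.925613403320312
btn yaw 20.14280323304305 0.0827619477779493
[0.50532303 0.04675871] [0.49862467 0.00152007] 81.57756873084038 0.045731860227453014 [0.50197385 0.02413939]
18.925613403320312 sel [0.50072096 0.02762127] green [ 0.49856077 -0.08940579] red [ 0.57423601 -0.06345857]
-71.07438659667969 sel [ 0.56423499 -0.00345874] green [ 0.44720793 -0.00129855] red [ 0.47315516 -0.07697379]
108.92561340332031 sel [ 0.46964095 -0.03589277] green [ 0.58666801 -0.03805295] red [0.56072079 0.03762228]
[[-4.41267237e-04  3.65158606e-01 -9.30945218e-01]
 [ 9.60141643e-04 -9.30944724e-01 -3.65158867e-01]
 [-9.99999442e-01 -1.05497192e-03  6.01914224e-05]]
```

Tumbler yaw is about 19°, with the selector at about (0.501, 0.027). The bar is near 74-82°, so probably the 5th click. I'll go above the knob with the jaws across the bar.

>>> drive_tool([
  [0, -4, -4, -1],
  [0, -8, -8, -2],
  [0, -12, -12, -3],
  [0, -16, -16, -4],
  [0, -20, -20, -5],
  [0, -23, -23.5, -6],
  [0, -26, -26.5, -7],
  [0, -29, -29.5, -8],
  [0, -32, -32.5, -9],
  [0, -35, -35.5, -10],
  [0, -38, -38.5, -10.6],
  [0, -41, -41.5, -10.6],
  [0, -44, -44.5, -10.6],
  [0, -46.6, -47.6, -10.6],
  [0, -46.6, -47.6, -10.6],
  [0, -46.6, -47.6, -10.6],
  [0, -46.6, -47.6, -10.6],
  [0, -46.6, -47.6, -10.6],
], grip=0)

```text
time: 1.65
ee_pos: [0.5014, 0.0283, 0.2412]
eef_rot: [0.562, 0.429, -0.562, 0.428]
ft_force: [0.6, -0.5, -0.4]
width: 0.0865
```

Run:
```python
from bench import r
from h import *
s=r.read_state();print(s['time'],s['ee_pos'],s['joint_positions'],s['ft_force'],s['torque']);M=R.from_quat(s['eef_rot']).as_matrix();print(M.round(3))
c=r.calibration('wrist');im=r.camera('wrist')[:,:,::-1]
cv2.imwrite('pics/w1.png',im)
for p in([.501,.0265,.08],[.501,.0265,.116],[.4985,-.0894,.085],[.574,-.0634,.085]): print(px(c,p))
import json;json.dump({k:np.array(v).tolist() for k,v in c.items()},open('c1.json','w'))
```

```text
1.65 [0.50135868 0.02833604 0.241204  ] [ 0.53855688  0.11806796 -0.72758125  1.74702966  0.07990305  1.3074134
 -0.47365201] [ 0.55827764 -0.54606615 -0.41128184] [-0.03745094 -0.08410864 -0.03221251]
[[-0.001  0.965 -0.264]
 [ 0.001 -0.264 -0.965]
 [-1.    -0.001 -0.001]]
[259.31296197 183.22779959]
[259.36031133 191.63748072]
[281.43088258 269.85059193]
[336.07585761 237.55184485]
```

View pics/w1.png

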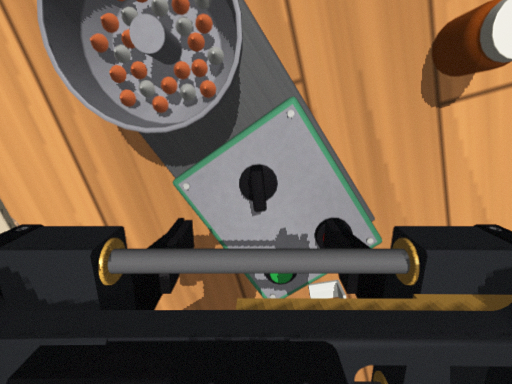

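Wrist view: the knob disc is centred near (258,183), matching the predicted (259,183), and the bar is nearly vertical. I'll zoom in to measure the bar.

Run:
```python
import json
from h import *
c={k:np.array(v) for k,v in json.load(open('c1.json')).items()}
im=cv2.imread('pics/w1.png')
z=cv2.resize(im[150:225,220:300],None,fx=7,fy=7,interpolation=2)
cv2.imwrite('pics/w1z.png',np.clip(z.astype(float)*1.8,0,255).astype(np.uint8))
print(im[200,:][250:270].sum(1)); 
S=[.501,.0265]
for k in(4,5,6):
    y=np.radians(19.2-25*k)
    for s in(1,-1):
        print(k,[((px(c,[S[0]+s*.023*np.cos(y),S[1]+s*.023*np.sin(y),zz])-[220,150])*7).round() for zz in(.116,)])
```

```text
[164 124  83  58  59  64  67  84  68  62  83  75  64  63  54  72 214 341
 458 481]
4 [array([338., 423.])]
4 [array([210., 154.])]
5 [array([274., 436.])]
5 [array([277., 140.])]
6 [array([211., 422.])]
6 [array([343., 155.])]
```

View pics/w1z.png

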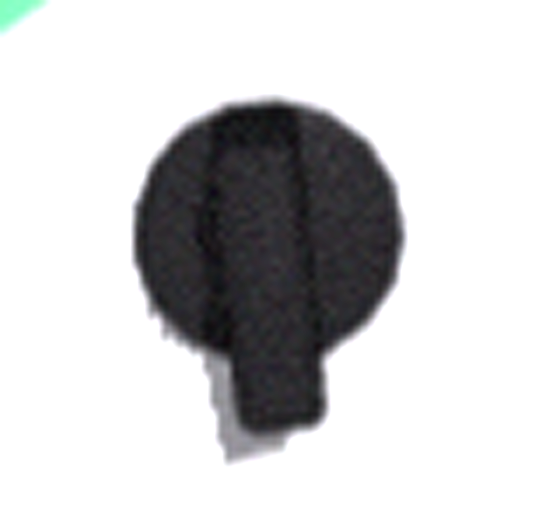

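Run:
```python
import json
from h import *
from bench import r
c={k:np.array(v) for k,v in json.load(open('c1.json')).items()}
a,b=[onz(c,(220+u/7-.4,150+v/7-.4),.116) for u,v in((258,145),(282,428))]
print(a,b,(a+b)/2,np.degrees(np.arctan2(*(b-a)[1::-1])),np.linalg.norm(a-b))
# disc centre at z~.08
im=cv2.imread('pics/w1.png');print('disc',onz(c,(220+268/7-.4,150+230/7-.4),.08))
# plate corners via wrist: screws
# plate edge yaw by left & right top corners
P=[onz(c,p,.07) for p in((176,183),(297,99),(380,241))]
for i,j in((0,1),(1,2)):
    d=(P[j]-P[i])[:2];print(np.degrees(np.arctan2(d[1],d[0])),np.hypot(*d))
```

```text
[0.5041204  0.04918998 0.116     ] [0.49594063 0.0058605  0.116     ] [0.50003052 0.02752524 0.116     ] -100.69053063720568 0.0440948099820141
disc [0.49962697 0.02784509 0.08      ]
18.65561009405893 0.17269487686886376
-72.0786923309628 0.207617171946128
```

>>> drive_tool([
  [3, -0.12, 0.1, -0.9],
  [6, -0.12, 0.1, -0.9],
  [9, -0.12, 0.1, -0.9],
  [11, -0.12, 0.1, -0.9],
  [12.5, -0.12, 0.1, -0.9],
  [13.3, -0.12, 0.1, -0.9],
  [13.7, -0.12, 0.1, -0.9],
  [13.7, -0.12, 0.1, -0.9],
  [13.7, -0.12, 0.1, -0.9],
])

```text
time: 2.45
ee_pos: [0.5002, 0.0247, 0.1053]
eef_rot: [0.546, 0.449, -0.546, 0.45]
ft_force: [0.6, 0.4, 0.6]
width: 0.087
```

>>> drive_tool([
  [0, 0, 0, 0],
  [0, 0, 0, 0],
  [0, 0, 0, 0],
  [0, 0, 0, 0],
  [0, 0, 0, 0],
  [0, 0, 0, 0],
  [0, 0, 0, 0],
  [0, 0, 0, 0],
  [0, 0, 0, 0],
  [0, 0, 0, 0],
], grip=255, force=25)

```text
time: 3.28
ee_pos: [0.4998, 0.0252, 0.1045]
eef_rot: [-0.546, -0.449, 0.546, -0.449]
ft_force: [0.4, 0.5, 0.3]
width: 0.0285
```

```bash
cat > st.py <<'E'
from bench import r
from h import *
s=r.read_state();M=R.from_quat(s['eef_rot']).as_matrix()
print('t',s['time'],'pos',s['ee_pos'].round(4),'F',s['ft_force'].round(2),'T',s['torque'].round(3),'w',round(s['width'],4),'j7',s['joint_positions'][6].round(3))
print('jaw yaw',np.degrees(np.arctan2(M[1,1],M[0,1])).round(2),'y',M[:,1].round(3),'z',M[:,2].round(3),'x',M[:,0].round(3))
E
python3 st.py
```

```text
t 3.2833 pos [0.4998 0.0252 0.1045] F [0.41 0.5  0.29] T [-0.032 -0.09  -0.059] w 0.0285 j7 -0.491
jaw yaw -11.08 y [ 0.981 -0.192 -0.   ] z [-0.192 -0.981  0.   ] x [-0. -0. -1.]
```

>>> drive_tool([
  [0, 0, -0.24, 0],
  [0, 0, -0.24, 0],
  [0, 0, -0.24, 0],
  [0, 0, -0.24, 0],
  [0, 0, -0.24, 0],
  [0, 0, -0.24, 0],
])

```text
time: 3.78
ee_pos: [0.5003, 0.0278, 0.1046]
eef_rot: [0.546, 0.449, -0.546, 0.449]
ft_force: [0.6, 2.0, -0.8]
width: 0.014
```

```bash
python3 st.py
```

```text
t 3.7833 pos [0.5003 0.0278 0.1046] F [ 0.56  2.02 -0.81] T [ 0.449 -0.367  0.032] w 0.014 j7 -0.496
jaw yaw -11.06 y [ 0.981 -0.192  0.   ] z [-0.192 -0.981 -0.   ] x [ 0.  0. -1.]
```

Gripped at 14 mm. Now I'll turn anticlockwise, about 120° to the expected stop, starting with 110°.

>>> drive_tool([
  [0, 0, 0, -1.2],
  [0, 0, 0, -2.4],
  [0, 0, 0, -3.6],
  [0, 0, 0, -4.8],
  [0, 0, 0, -6],
  [0, 0, 0, -7.2],
  [0, 0, 0, -8.4],
  [0, 0, 0, -9.6],
  [0, 0, 0, -10.8],
  [0, 0, 0, -12],
  [0, 0, 0, -13.2],
  [0, 0, 0, -14.4],
  [0, 0, 0, -15.6],
  [0, 0, 0, -16.8],
  [0, 0, 0, -18],
  [0, 0, 0, -19.2],
  [0, 0, 0, -20.4],
  [0, 0, 0, -21.6],
  [0, 0, 0, -22],
  [0, 0, 0, -22],
])

```text
time: 5.45
ee_pos: [0.5005, 0.027, 0.1045]
eef_rot: [-0.055, 0.705, 0.055, 0.705]
ft_force: [0.9, -0.2, 0.1]
width: 0.0181
```

```bash
python3 st.py
```

```text
t 5.45 pos [0.5005 0.027  0.1045] F [ 0.86 -0.16  0.09] T [-0.028 -0.478 -0.277] w 0.0181 j7 1.312
jaw yaw 98.96 y [-0.156  0.988 -0.   ] z [0.988 0.156 0.   ] x [ 0. -0. -1.]
```

>>> drive_tool([
  [0, 0, 0, 0],
  [0, 0, 0, 0],
  [0, 0, 0, 0],
  [0, 0, 0, 0],
], force=45)

```text
time: 5.78
ee_pos: [0.5002, 0.0271, 0.1046]
eef_rot: [-0.055, 0.705, 0.054, 0.705]
ft_force: [-0.8, -1.5, 1.4]
width: 0.0134
```

```bash
python3 st.py
python3 - <<'E'
from bench import r
import cv2
cv2.imwrite('pics/w2.png',r.camera('wrist')[:,:,::-1])
im=r.camera('top')[:,:,::-1]
cv2.imwrite('pics/t2.png',cv2.resize(im[160:300,100:260],None,fx=4,fy=4,interpolation=2))
E
```

```text
t 5.7833 pos [0.5002 0.0271 0.1046] F [-0.75 -1.53  1.43] T [-0.459 -0.154 -0.078] w 0.0134 j7 1.31
jaw yaw 98.87 y [-0.154  0.988 -0.001] z [ 0.988  0.154 -0.   ] x [-0.    -0.001 -1.   ]
```

View pics/w2.png

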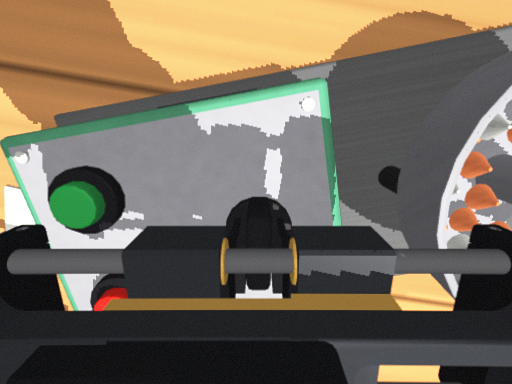

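With more grip force the bar is aligned with the pads (width 13.4 mm). The wrist view shows the bar held between the jaws at (260,262). Next I'll creep to the stop.

>>> drive_tool([
  [0, 0, 0, -0.5],
  [0, 0, 0, -1],
  [0, 0, 0, -1.5],
  [0, 0, 0, -1.8],
  [0, 0, 0, -1.8],
  [0, 0, 0, -1.8],
])

```text
time: 6.38
ee_pos: [0.5002, 0.0271, 0.1046]
eef_rot: [-0.11, 0.699, 0.109, 0.698]
ft_force: [-0.5, -3.8, 3.5]
width: 0.0139
```

```bash
python3 st.py
```

```text
t 6.3833 pos [0.5002 0.0271 0.1046] F [-0.51 -3.83  3.54] T [-0.783  0.141  0.11 ] w 0.0139 j7 1.453
jaw yaw 107.84 y [-0.306  0.952 -0.001] z [ 0.952  0.306 -0.   ] x [-0.    -0.001 -1.   ]
```

>>> drive_tool([
  [0, 0, 0, -0.3],
  [0, 0, 0, -0.6],
  [0, 0, 0, -0.8],
  [0, 0, 0, -0.8],
  [0, 0, 0, -0.8],
])

```text
time: 6.8
ee_pos: [0.5002, 0.0272, 0.1045]
eef_rot: [-0.134, 0.694, 0.134, 0.694]
ft_force: [-1.0, -5.6, 4.3]
width: 0.0142
```

```bash
python3 st.py
```

```text
t 6.8 pos [0.5002 0.0272 0.1045] F [-1.03 -5.57  4.29] T [-1.033  0.154 -0.81 ] w 0.0142 j7 1.517
jaw yaw 111.85 y [-0.372  0.928 -0.   ] z [ 0.928  0.372 -0.   ] x [-0. -0. -1.]
```

Tz jumped to -0.81 Nm at 112°, so the end stop is reached; it lies at about 109°, as predicted. Now clockwise 75° from 109°, to a jaw yaw of 34°.

>>> drive_tool([
  [0, 0, 0, 0.6],
  [0, 0, 0, 1.5],
  [0, 0, 0, 2.4],
  [0, 0, 0, 3.3],
  [0, 0, 0, 4.2],
  [0, 0, 0, 5.1],
  [0, 0, 0, 6],
  [0, 0, 0, 6.9],
  [0, 0, 0, 7.8],
  [0, 0, 0, 8.7],
  [0, 0, 0, 9.6],
  [0, 0, 0, 10.5],
  [0, 0, 0, 11.4],
  [0, 0, 0, 12.3],
  [0, 0, 0, 13.2],
  [0, 0, 0, 14.1],
  [0, 0, 0, 15],
  [0, 0, 0, 15.6],
  [0, 0, 0, 15.6],
  [0, 0, 0, 15.6],
])

```text
time: 8.47
ee_pos: [0.5004, 0.0269, 0.1045]
eef_rot: [0.332, 0.624, -0.333, 0.624]
ft_force: [-0.3, -6.5, 3.0]
width: 0.014
```

```bash
python3 st.py
```

```text
t 8.4667 pos [0.5004 0.0269 0.1045] F [-0.34 -6.55  3.02] T [-1.594 -0.102 -0.119] w 0.014 j7 0.253
jaw yaw 33.9 y [ 0.83   0.558 -0.   ] z [ 0.558 -0.83   0.001] x [ 0.    -0.001 -1.   ]
```

>>> drive_tool([
  [0, 0, 0, 0],
  [0, 0, 0, 0],
  [0, 0, 0, 0],
  [0, 0, 0, 0],
  [0, 0, 0, 0],
  [0, 0, 0, 0],
  [0, 0, 0, 0],
  [0, 0, 0, 0],
], grip=0)

```text
time: 9.13
ee_pos: [0.5003, 0.0276, 0.1045]
eef_rot: [0.332, 0.624, -0.332, 0.624]
ft_force: [0.4, 0.6, -0.5]
width: 0.0592
```

>>> drive_tool([
  [-2, 0, 0, 0],
  [-5, 0, 0, 0],
  [-8, 0, 0, 0],
  [-11, 0, 0, 0],
  [-13, 0, 0, 0],
  [-13.5, 0, 0, 0],
  [-13.5, 0, 0, 0],
  [-13.5, 0, 0, 0],
])

```text
time: 9.8
ee_pos: [0.5, 0.0273, 0.2388]
eef_rot: [0.332, 0.624, -0.333, 0.624]
ft_force: [-0.2, -0.3, -0.2]
width: 0.0867
```

```bash
python3 st.py
python3 - <<'E'
from bench import r
from h import *
import json
c=r.calibration('wrist');im=r.camera('wrist')[:,:,::-1]
json.dump({k:np.array(v).tolist() for k,v in c.items()},open('c3.json','w'))
cv2.imwrite('pics/w3.png',im)
u,v=px(c,[.5,.0276,.1]).astype(int);print(u,v)
z=cv2.resize(im[v-35:v+40,u-40:u+40],None,fx=7,fy=7,interpolation=2)
cv2.imwrite('pics/w3z.png',np.clip(z.astype(float)*1.8,0,255).astype(np.uint8))
for k in(2,3,4):
    y=np.radians(19-25*k)
    print(k,[((px(c,[.5+s*.023*np.cos(y),.0276+s*.023*np.sin(y),.116])-[u-40,v-35])*7).round() for s in(1,-1)])
E
```

```text
t 9.8 pos [0.5    0.0273 0.2388] F [-0.25 -0.28 -0.23] T [ 0.038 -0.155 -0.003] w 0.0867 j7 0.367
jaw yaw 33.91 y [ 0.83   0.558 -0.001] z [ 0.558 -0.83  -0.   ] x [-0.001 -0.    -1.   ]
259 186
2 [array([346., 411.]), array([215., 141.])]
3 [array([282., 425.]), array([282., 126.])]
4 [array([218., 412.]), array([349., 140.])]
```

View pics/w3z.png

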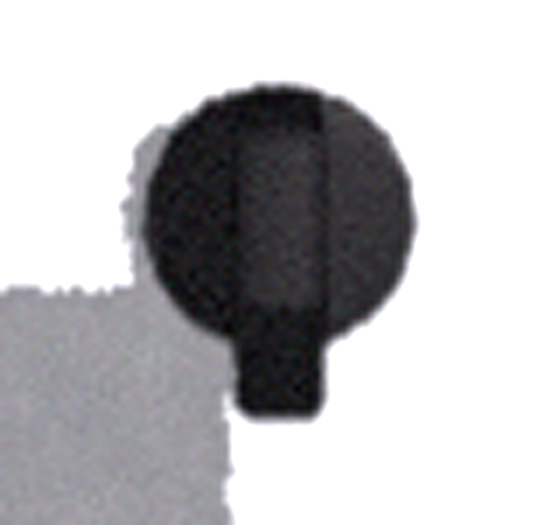

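View pics/w3.png

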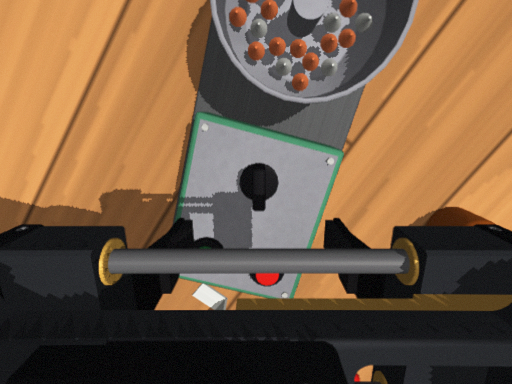

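The bar centreline lies along the jaw normal in the wrist view, from (281,420) to (281,130), matching the third click prediction within about 1°. Next: close the gripper and move over the green button.

>>> drive_tool([
  [0, -2, 3, 0],
  [0, -4, 6, 0],
  [0, -6, 8.5, 0],
  [0, -6.7, 9.6, 0],
  [0, -6.7, 9.6, 0],
  [0, -6.7, 9.6, 0],
  [0, -6.7, 9.6, 0],
  [0, -6.7, 9.6, 0],
  [0, -6.7, 9.6, 0],
  [0, -6.7, 9.6, 0],
  [0, -6.7, 9.6, 0],
  [0, -6.7, 9.6, 0],
  [0, -6.7, 9.6, 0],
  [0, -6.7, 9.6, 0],
  [0, -6.7, 9.6, 0],
  [0, -6.7, 9.6, 0],
], grip=255, force=10)

```text
time: 11.18
ee_pos: [0.4982, -0.0896, 0.2396]
eef_rot: [0.332, 0.624, -0.332, 0.624]
ft_force: [-0.6, 0.4, -0.1]
width: 0.0008
```

```bash
python3 st.py
python3 - <<'E'
from bench import r
from h import *
c=r.calibration('wrist');im=r.camera('wrist')[:,:,::-1]
cv2.imwrite('pics/w4.png',im); print(px(c,[.4978,-.09,.085]))
h=cv2.cvtColor(im.copy(),cv2.COLOR_BGR2HSV)
m=((h[...,0]>50)&(h[...,0]<72)&(h[...,1]>140)&(h[...,2]>60)).astype(np.uint8)
a,s=blob(None,m,(200,140,320,260));print(a,s,onz(c,a,.085))
E
```

```text
t 11.1833 pos [ 0.4982 -0.0896  0.2396] F [-0.59  0.4  -0.12] T [ 0.001 -0.109 -0.006] w 0.0008 j7 0.606
jaw yaw 33.91 y [0.83  0.558 0.   ] z [ 0.558 -0.83   0.   ] x [ 0. -0. -1.]
[258.48563267 183.55015758]
[258.40925926 183.58703704] [246 171  26  26 540] [ 0.49775139 -0.09008541  0.085     ]
```

View pics/w4.png

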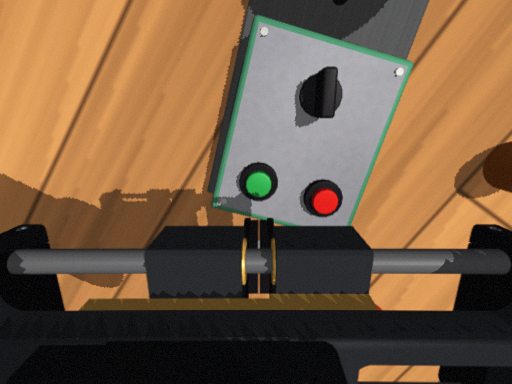

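Green is centred at (258.4,183.6), which casts to (0.4978, -0.0901) and agrees with the prediction. Next I descend to just above it.

>>> drive_tool([
  [3, 0, 0, 0],
  [6, 0, 0, 0],
  [9, 0, 0, 0],
  [11.5, 0, 0, 0],
  [12.6, 0, 0, 0],
  [13, 0, 0, 0],
  [13, 0, 0, 0],
  [13, 0, 0, 0],
])

```text
time: 11.9
ee_pos: [0.499, -0.0896, 0.1109]
eef_rot: [0.333, 0.624, -0.332, 0.625]
ft_force: [-1.3, 0.1, 1.0]
width: 0.0005
```

>>> drive_tool([
  [0.2, 0, 0, 0],
  [0.4, 0, 0, 0],
  [0.5, 0, 0, 0],
  [0.6, 0, 0, 0],
  [0.6, 0, 0, 0],
  [0.6, 0, 0, 0],
])

```text
time: 12.4
ee_pos: [0.4995, -0.0897, 0.1053]
eef_rot: [0.333, 0.623, -0.332, 0.625]
ft_force: [-2.9, 0.1, 14.8]
width: 0.0005
```

```bash
python3 st.py
```

```text
t 12.4 pos [ 0.4995 -0.0897  0.1053] F [-2.93  0.06 14.78] T [0.218 0.503 0.008] w 0.0005 j7 0.505
jaw yaw 33.92 y [0.83  0.558 0.002] z [ 0.558 -0.83   0.002] x [ 0.003 -0.001 -1.   ]
```

The force is 14.8 N with the arm compliant, so something has bottomed. I'll check with the cameras that it is the button.

```bash
python3 - <<'E'
from bench import r
from h import *
im=r.camera('scene')[:,:,::-1]
a=cv2.imread('pics/scene0.png')
f=lambda i:cv2.resize(i[140:200,215:285],None,fx=5.6,fy=5.6,interpolation=2)
cv2.imwrite('pics/s5.png',np.hstack([f(a),f(im)]))
im=r.camera('wrist')[:,:,::-1];cv2.imwrite('pics/w5.png',im)
E
python3 st.py
```

```text
t 12.5 pos [ 0.4994 -0.0896  0.1053] F [-2.37  0.43 15.16] T [ 0.198  0.575 -0.014] w 0.0004 j7 0.505
jaw yaw 33.92 y [0.83  0.558 0.002] z [ 0.558 -0.83   0.002] x [ 0.003 -0.001 -1.   ]
```

View pics/s5.png

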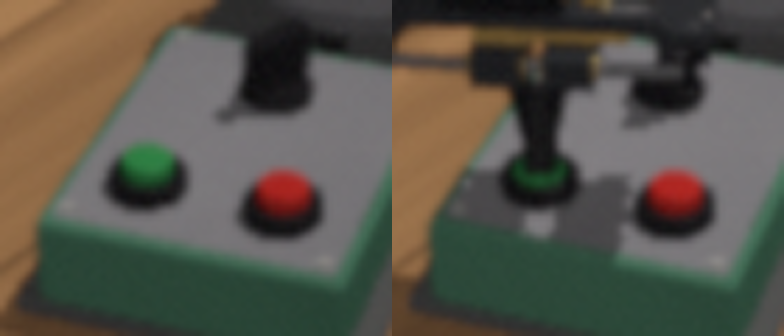

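View pics/w5.png

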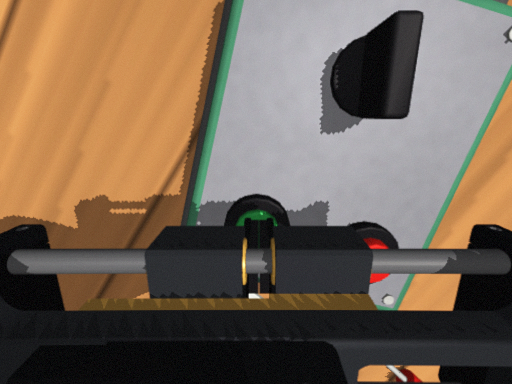

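Scene view: the green cap is sunk level with its collar (right panel, about (540,180)), with the tip central. I'll push a touch more to confirm it is at the bottom, then lift.

>>> drive_tool([
  [0.1, 0, 0, 0],
  [0.1, 0, 0, 0],
  [0.1, 0, 0, 0],
  [0.1, 0, 0, 0],
])

```text
time: 12.83
ee_pos: [0.4995, -0.0897, 0.105]
eef_rot: [0.332, 0.623, -0.332, 0.625]
ft_force: [-7.7, 1.2, 24.9]
width: 0.0003
```

>>> drive_tool([
  [-0.5, 0, 0, 0],
  [-1, 0, 0, 0],
  [-3, 0, 0, 0],
  [-6, 0, 0, 0],
  [-9, 0, 0, 0],
  [-12, 0, 0, 0],
  [-13.5, 0, 0, 0],
  [-13.5, 0, 0, 0],
  [-13.5, 0, 0, 0],
])

```text
time: 13.58
ee_pos: [0.4983, -0.0898, 0.238]
eef_rot: [0.332, 0.624, -0.333, 0.625]
ft_force: [0.1, -0.6, -0.1]
width: 0.0004
```

```bash
python3 st.py
python3 - <<'E'
from bench import r
from h import *
im=r.camera('scene')[:,:,::-1]
a=cv2.imread('pics/scene0.png')
f=lambda i:cv2.resize(i[140:200,215:285],None,fx=5.6,fy=5.6,interpolation=2)
cv2.imwrite('pics/s6.png',np.hstack([f(a),f(im)]))
c=r.calibration('wrist');im=r.camera('wrist')[:,:,::-1];cv2.imwrite('pics/w6.png',im)
u,v=px(c,[.5,.0276,.1]).astype(int)
z=cv2.resize(im[v-40:v+40,u-40:u+40],None,fx=7,fy=7,interpolation=2)
cv2.imwrite('pics/w6z.png',np.clip(z.astype(float)*1.8,0,255).astype(np.uint8))
for k in(2,3,4):
    y=np.radians(19-25*k)
    print(k,[((px(c,[.5+s*.023*np.cos(y),.0276+s*.023*np.sin(y),.116])-[u-40,v-40])*7).round() for s in(1,-1)])
E
```

```text
t 13.5833 pos [ 0.4983 -0.0898  0.238 ] F [ 0.11 -0.57 -0.13] T [ 0.012 -0.106 -0.02 ] w 0.0004 j7 0.605
jaw yaw 33.9 y [0.83  0.558 0.   ] z [ 0.558 -0.83   0.001] x [ 0.001 -0.001 -1.   ]
2 [array([372., 436.]), array([249., 101.])]
3 [array([299., 453.]), array([325.,  83.])]
4 [array([229., 437.]), array([399., 101.])]
```

View pics/s6.png

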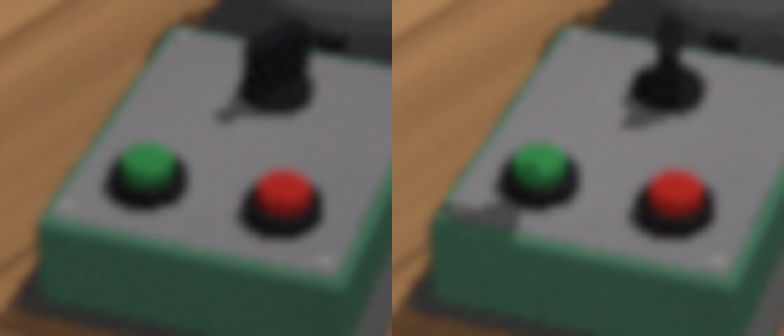

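View pics/w6z.png

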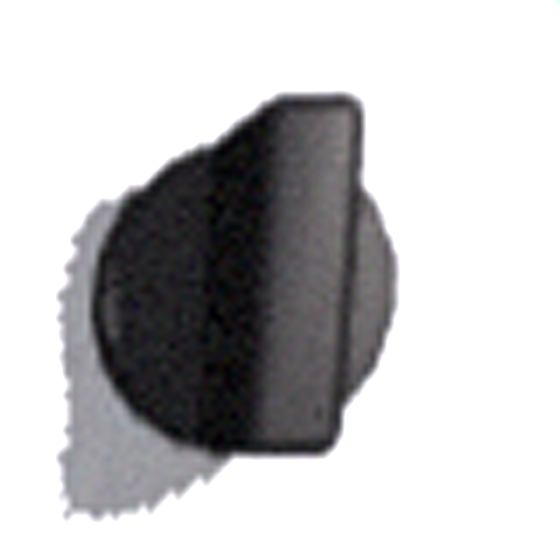

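The green cap is back up at its original height and the knob still lies on the click 3 line. The arm is clear, so I'm handing in.

```bash
python3 -c "
from bench import r
print(r.close_job())"
```

```text
the job is handed in; nothing more can be done
None
```

I turned the knob anticlockwise to its end stop, set it three clicks (75°) clockwise, let go of it, then pressed the green button once. The job was handed in at about 13.7 s.

- **End stop:** The torque rose to about 0.8 Nm at a jaw angle of 112°, just past the 109° predicted from the tumbler's orientation.
- **Third click:** After release the wrist camera showed the bar within about 1° of the third-click line. It was still on that line after the button press.
- **Green button:** The push reached 25 N against about 4 N needed, and the tool sank only 0.3 mm more for the last 10 N. The pictures show the cap sunk to its collar, then back at its starting height.
- **Left alone:** The tool did not go near the red button, jar, brush, bracket or screwdriver. The arm ended 15 cm above the machine with no contact force.

Three things disagreed or went less cleanly:
- **Starting angle:** The knob seemed to start near 120°, about 5° off the fifth click (125°).
- **Grip:** During the first turn the bar twisted in the jaws at 25 N, so I raised the grip to 45 N before reaching the stop.
- **Button height:** The fingertips met the button a few mm higher than my camera estimate of 84–85 mm. I did not find the cause.

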